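# Light the sample jar: slide it to the ring, raise and hold the lamp flap

### The arm

A 7-joint arm with a two-finger parallel gripper is mounted at the origin on the work surface. World frame = base frame: x ahead of the robot, y to its left, z up, the work surface at z = 0. Lengths are in m, angles in degrees, forces in N, time in s.
With the tool pointing down it reaches from about 0.425 to 0.95 m from the base axis. Payload 16.7 kg.
Tool frame: the origin (TCP) lies midway between the tips of the shut fingers; the grasp point (between the pads) lies 19 mm behind it; z points along the fingers, y is the line along which they close (so a half turn about z gives the same grasp; the last joint's range is limited). The gripper opens to 94 mm and grips with 3 to 60 N. Pads are 16 mm wide; open, the fingers measure 119 mm over their backs; the gripper's body (75 mm by 177 mm) begins 78 mm behind the grasp point.
Start: joints at [67.351, 24.414, 4.234, 92.017, -1.954, 63.644, -3.845], TCP at [0.164, -0.655, 0.205] pointing down, gripper open.
Joint ranges: [-163.25, 163.25], [-28.42, 122.38], [-70.27, 78.77], [12.13, 141.07], [-58.53, 238.53], [9.26, 117.41], [-156.51, 156.51]. Speed limits (degrees/s): [108.29, 108.29, 136.94, 136.94, 172.46, 172.46, 172.46].

### API

Orientations are given as [roll, pitch, yaw] about the fixed x, y, z axes, in that order (R = Rz(yaw) Ry(pitch) Rx(roll)).
In Python, from station import manip, kinematics, sense, snapshot, get_calibration, order, nets gives the robot as it stands. The module is installed in compiled form; this text tells all that it offers. Calls block until the motion is done:
- manip.move_pose(position, orientation): joint-space move of the TCP to a pose.
- manip.move_l(position, rotation=None, rate=0.15, threshold=None): straight line of the TCP; rotation=None keeps the orientation; rate is the mean speed in m/s. With threshold (N) it stops when the force on the tool has changed by that much, and returns True; else False.
- manip.set_joints(angles): joint-space move.
- manip.move_gripper(opening, effort=None): finger opening in m; effort is the grip in N (None keeps the last); returns when the fingers have stopped.
- manip.dwell(seconds).
- kinematics.solve_ik(position, orientation): joint angles nearest the present ones, or None.
- sense(): the state.
- snapshot(name): name is "scene" or "top"; returns the picture (480x640x3 uint8, blue, green, red); there is no depth.
- get_calibration(name): a dict with "intrinsics" (3x3 intrinsics, pixels), "camera_from_world" (4x4, takes a point from world to camera coordinates). Camera axes: x right, y down, z forward; pixel columns grow to the right and rows downward; lengths in m; the calibration is good to about 2 mm. A picture is of the moment at which its call begins. get_calibration takes no time and is no camera call.
A pose or a line that the arm cannot do raises manip.MotionError and nothing moves.
- order.sign_off(): hands the job in; it is judged then, once.
Trained networks look in the newest picture that a camera, given by its name, has taken for a name from the list of things; names that differ only in an ending like _2 or _b are one class to them, and where a whole thing is asked for, a point or a joint stands for the part that bears it (a point fixed in the world has none). Each returns a list of dicts, best first, with "p" (0 to 1); they miss things now and then, are a little off and sometimes report something else, mostly with a low value. They report only what shows in the picture. A call takes as long as a camera call. They do not tell look-alikes from the thing itself.
- nets.look_for(thing, camera): "centre" ([x, y, z] in m, in the coordinates of the camera as it stood for that picture, good to about 4 mm: the middle of the surface that is visible of it).
- nets.pinpoint(thing, camera): "centre" ([x, y, z] in m, in the coordinates of the camera as it stood for that picture, good to about 4 mm: a listed point, or the origin of a listed thing).
The state is a dict: "clock": time; "q": joint angles; "joint_velocities": joint speeds; "joint_efforts": joint torques, N m; "tool_pos": TCP position; "eef_rot": TCP orientation; "ft_force": force on the tool from outside, world axes, zero at the start; "ft_torque": the same for the moment, N m; "grip_width": finger opening in m; "finger_force": force on a finger pad.
Only numpy, scipy, OpenCV 4.12 (cv2) and the standard library are available. Lean on these libraries where they do the work, as an engineer would, in place of code of your own. Each camera call takes 0.05 s, during which the arm holds its last target. There are 200 camera calls.

### The job

Slide the squat sample jar along the bench, without lifting or tipping it, to the middle of the ring marked on the bench. Then take the lamp box's flap, swing it up until it is in line with the pointer on the box's side, and hold it there steadily: it has no stay, so finish while still holding it. Leave the pointer and everything else on the bench where it is.

Things in the scene. Friction and masses are not known exactly. Their poses are not given: they have to be found in the camera images.
- jar: Squat round sample jar, clear with a white lid, straight-sided: (all sizes in mm) 96 diameter up to 60 high, the lid 92 diameter, 76 high overall, 0.3 to 0.55 kg. Origin: centre of its underside. It starts to the robot's left (+y).
- ring: Thin black ring marked flat on the bench (no height to bump into), 124 inside and 136 outside diameter. Origin: its centre, on the bench. It lies between the jar and the lamp box.
- flap (a joint): Opening angle of the lamp box's flap, rad: 0 = shut, lying level; grows as the free edge swings up; stop at 1.35. Starts shut. The hinge turns freely and has no stay: let go at any angle, the flap (0.35 to 0.7 kg) falls shut.
- pointer (a joint): Angle of the pointer, rad, on the same scale and axis as the flap (0 = level with the shut flap); the flap is in line with the pointer when both values are equal. Set anew each time between 0.5 and 0.95; stiff, stays where it is.
- lampbox: Lamp box on the robot's right: open-topped grey steel box 200 x 220, 124 high, fixed to the bench. Its flap, a white plate 200 x 220 x 12 on top, is hinged along the side far from the ring and carries a grip bar on the side facing the ring. Origin: centre of the underside. x from the flap's free edge to the hinge, y along the hinge, z up.
- flap_bar (a point): Middle of the flap's grip bar: round steel, 12 thick, 110 long, level, parallel to the hinge, held by two arms 50 beyond the flap's free edge (38 clear between bar and flap; nothing above or below). When shut 130 above the bench; 250 from the hinge axis. Axes when shut: x from bar to hinge, y along the bar, z up; they turn with the flap.
- flap_hinge (a point): Middle of the flap's hinge axis, 130 above the bench. Axes as the lamp box. Raising the flap moves the bar on an arc of radius 250 about this axis, up and toward the hinge.
- pointer_tip (a point): Tip of the pointer: a slim dark steel arm 220 long, 5 wide and 9 high with a 20 wide tip plate, pivoting on the flap's hinge axis, 22 outside the box's side wall that faces away from the robot, beside a light sector with tick marks. Axes as for the grip bar: x points from the tip to the hinge axis, turning with the pointer.
- vial: Bystander, to be left standing: small capped vial, 34 dia x 75 tall. Origin: centre of its underside.
- bottle: Bystander, to be left standing: capped clear bottle, 72 dia x 115 tall. Origin: centre of its underside.
- flask: Bystander, to be left standing: capped clear bottle with a white cap, 64 dia x 95 tall. Origin: centre of its underside.
- beaker: Bystander, to be left standing: open glass beaker, 66 dia x 80 tall. Origin: centre of its underside.
- cap0: Bystander, to be left standing: loose screw cap, 42 dia x 16 tall, on the robot's side of the ring. Origin: centre of its underside.
- cap1: Bystander, to be left standing: loose screw cap, 42 dia x 16 tall, on the far side of the ring. Origin: centre of its underside.
Things that resemble listed ones, but are neither listed nor needed, are in the scene too. Leave any red look-alike of the jar alone.

How it is judged (in metres and radians):
On the way, in this order (a step that is already met when the one before it is completed fails the run):
1. the jar stands in the middle of the ring, at rest, the flap still shut (horizontal distance between jar and ring below 0.02 m and angle between jar's own z axis and vertical below 0.1 rad and height (world z) of jar below 0.006 m and linear speed of jar below 0.02 m/s and value of joint flap below 0.2 rad), for 0.3 s.
2. the robot holds the flap in line with the pointer (angle between the x axis of flap_bar and the x axis of pointer_tip, either way round below 0.08 rad and velocity of joint flap between -0.1 and 0.1 rad/s and contact force between any of the fingers, the arm and flap above 0.5 N), for 0.3 s.
At the end, for the whole second after the job is handed in: The robot is holding the flap (over 0.5 N of contact, nothing else propping it) in line with the pointer within 0.08 rad and still (under 0.1 rad/s), and the jar stands upright on the bench, at rest, its centre within 20 mm of the ring's centre (all of step 2 and horizontal distance between jar and ring below 0.02 m and angle between jar's own z axis and vertical below 0.1 rad and height (world z) of jar below 0.006 m and linear speed of jar below 0.02 m/s and contact force between flap and jar below 0.1 N and contact force between flap and vial below 0.1 N and contact force between flap and bottle below 0.1 N and contact force between flap and flask below 0.1 N and contact force between flap and beaker below 0.1 N and contact force between flap and cap0 below 0.1 N and contact force between flap and cap1 below 0.1 N); the arm keeps its last pose, push and grip.
It fails at once if the jar is lifted (height (world z) of jar above 0.015 m).
It fails at once if the jar is tipped (angle between jar's own z axis and vertical above 0.3 rad).
It fails at once if the pointer is moved (over 10 mm at its tip) (distance of pointer_tip from where it was at the start of the episode above 0.01 m).
It fails at once if a bystander is disturbed (moved over 25 mm) (distance of any of vial, bottle, flask, beaker, cap0, cap1 from where it was at the start of the episode above 0.025 m).
It also fails if it takes over 54 s, if anything falls off the work surface, if the arm or the gripper's body presses on something with over 40 N, if the wrist force passes 120 N, or if a joint passes its speed limit or range.

## Working session

There is one attempt and no reset: what is moved stays moved. The work goes in short steps, each a Python script; the robot and the scene stay as the last script left them, time stands still between calls to the robot, and variables do not carry over. Pictures are saved under pics/ and viewed, at most 10 in all, crops included, and the job is handed in when it is done.

```bash
mkdir -p pics; cat > h.py <<'E'
import numpy as np, cv2
from station import manip, kinematics, sense, snapshot, get_calibration, order, nets
def toworld(c,cam):
    T=np.linalg.inv(get_calibration(cam)["camera_from_world"]); return (T@np.r_[c,1])[:3]
def pix(p,cam):
    C=get_calibration(cam); q=(np.array(C["camera_from_world"])@np.r_[p,1])[:3]; u=np.array(C["intrinsics"])@q; return u[:2]/u[2]
def ray(u,v,z,cam):
    C=get_calibration(cam); T=np.linalg.inv(C["camera_from_world"]); d=T[:3,:3]@np.linalg.inv(C["intrinsics"])@[u,v,1]; o=T[:3,3]
    return o+d*(z-o[2])/d[2]
E
python3 - <<'E'
from h import *
np.set_printoptions(precision=3,suppress=True)
for c in ["scene","top"]:
    cv2.imwrite(f"pics/{c}.png",snapshot(c))
    print(c,np.linalg.inv(get_calibration(c)["camera_from_world"])[:3,3])
    for t in ["jar","ring","lampbox","flap_bar","flap_hinge","pointer_tip","vial","bottle","flask","beaker","cap0","cap1"]:
        for r in nets.pinpoint(t,c)[:4]:
            w=toworld(r["centre"],c); print(t,round(r["p"],2),w,pix(w,c).round())
print(sense()["clock"],sense()["eef_rot"],sense()["tool_pos"])
E
```

```text
scene [1.264 0.101 0.846]
jar 0.96 [0.315 0.433 0.   ] [475. 225.]
jar 0.88 [0.578 0.329 0.003] [447. 306.]
jar 0.86 [0.492 0.469 0.003] [505. 278.]
jar 0.8 [ 0.295  0.303 -0.001] [422. 219.]
lampbox 0.85 [ 0.551 -0.238 -0.   ] [188. 288.]
flap_bar 0.57 [ 0.547 -0.089  0.133] [248. 246.]
flap_hinge 0.86 [ 0.559 -0.331  0.132] [130. 247.]
pointer_tip 0.67 [0.705 0.139 0.002] [358. 353.]
pointer_tip 0.59 [ 0.682 -0.169  0.284] [178. 236.]
vial 0.75 [ 0.74   0.055 -0.002] [314. 368.]
bottle 0.94 [0.733 0.219 0.001] [400. 368.]
flask 0.85 [ 0.658  0.457 -0.001] [516. 341.]
beaker 0.95 [0.695 0.364 0.003] [473. 353.]
cap0 0.87 [0.706 0.139 0.005] [358. 353.]
cap0 0.75 [0.368 0.003 0.003] [302. 234.]
cap1 0.87 [0.706 0.139 0.005] [358. 353.]
cap1 0.75 [0.368 0.003 0.003] [302. 234.]
top [0.273 0.037 1.537]
jar 0.95 [ 0.294  0.299 -0.002] [227. 324.]
jar 0.79 [0.577 0.324 0.   ] [221. 220.]
jar 0.72 [ 0.323  0.433 -0.001] [177. 312.]
jar 0.64 [ 0.496  0.47  -0.004] [168. 249.]
lampbox 0.68 [ 0.551 -0.232  0.002] [424. 231.]
lampbox 0.59 [ 0.543 -0.086  0.133] [375. 224.]
flap_bar 0.77 [ 0.545 -0.088  0.132] [376. 223.]
flap_hinge 0.72 [ 0.555 -0.337  0.136] [475. 220.]
flap_hinge 0.31 [0.444 0.284 0.   ] [234. 268.]
pointer_tip 0.75 [ 0.683 -0.168  0.281] [416. 152.]
vial 0.67 [ 0.698  0.366 -0.002] [208. 177.]
vial 0.53 [ 0.738  0.055 -0.   ] [319. 164.]
bottle 0.9 [0.733 0.218 0.003] [261. 165.]
flask 0.76 [0.654 0.453 0.003] [176. 192.]
beaker 0.69 [ 0.699  0.364 -0.002] [209. 177.]
beaker 0.25 [ 0.553 -0.338  0.134] [475. 221.]
cap0 0.74 [0.364 0.003 0.005] [338. 298.]
cap0 0.61 [0.704 0.138 0.001] [290. 176.]
cap1 0.74 [0.364 0.003 0.005] [338. 298.]
cap1 0.61 [0.704 0.138 0.001] [290. 176.]
1.3 [-179.996   -0.004   14.081] [ 0.164 -0.655  0.205]
```

View pics/scene.png

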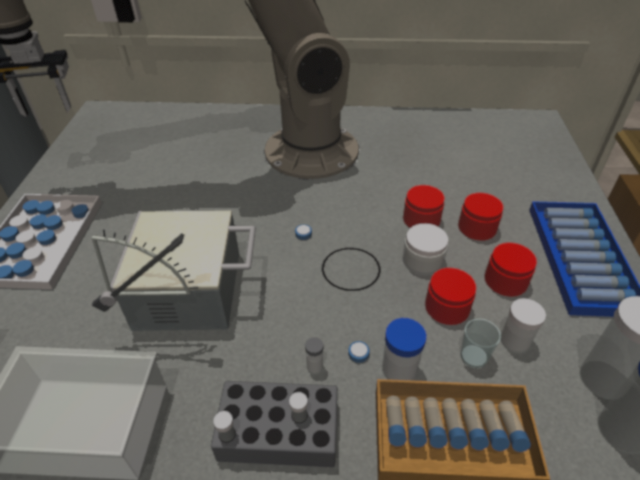

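View pics/top.png

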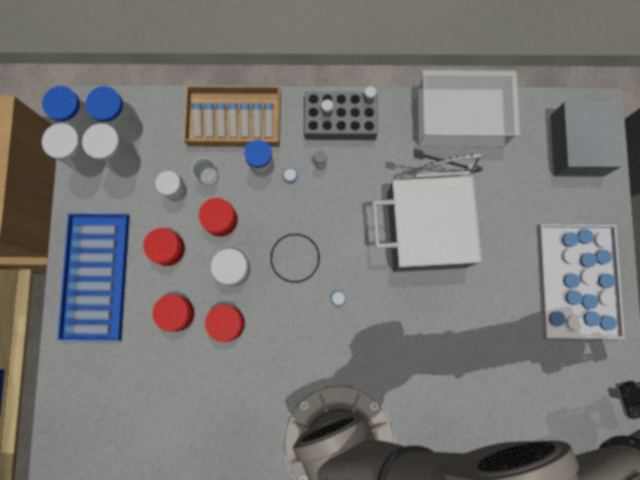

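The scene image shows the jar as the only white-lidded squat pot, at about (426,249). The top image shows it at (229,267). The ring is at scene (351,268) / top (295,258), and the lamp box flap is at top (437,222). The pointer tip is up at scene (180,238).

Things that could be taken for the jar (top pixels):
- red pots at (217,216), (164,246), (172,313) and (224,323)
- white-capped flask at (168,183)
- white caps at (60,140) and (100,140)

I choose the white lid at (229,267) and will measure it, the ring and a close crop.

```bash
python3 - <<'E'
from h import *
np.set_printoptions(precision=4,suppress=True)
crops=[]
for c,jb,rb in [("scene",(402,222,452,278),(312,238,392,300)),("top",(205,243,252,290),(262,226,328,290))]:
    im=snapshot(c); g=im.astype(int)
    x0,y0,x1,y1=jb; s=g[y0:y1,x0:x1]; m=((s.min(2)>170)&(s.max(2)-s.min(2)<45)).astype(np.uint8)
    n,l,st,ce=cv2.connectedComponentsWithStats(m); i=1+st[1:,4].argmax(); 
    u,v=ce[i]+[x0,y0]; print(c,"lid",st[i],(u,v),ray(u,v,.076,c))
    a,b,e,d=rb; s=g[b:d,a:e]; m=(s.max(2)<60); 
    if m.sum()<60: m=(s.max(2)<85)
    P=np.argwhere(m)[:,::-1]+[a,b]; W=np.array([ray(*p,0,c) for p in P])
    A=np.c_[2*W[:,:2],np.ones(len(W))]; k=np.linalg.lstsq(A,(W[:,:2]**2).sum(1),rcond=None)[0]
    print("ring",k[:2],np.sqrt(k[2]+k[0]**2+k[1]**2),len(P))
    for t in ["flap_bar","flap_hinge","pointer_tip","lampbox"]:
        for r in nets.pinpoint(t,c)[:2]: print(t,round(r["p"],2),toworld(r["centre"],c))
    crops.append(im[200:310,300:480] if c=="scene" else im[180:290,200:380])
    if c=="scene": crops.append(im[210:320,85:265])
crops=[cv2.resize(k,(540,330)) for k in crops]
cv2.imwrite("pics/crop.png",cv2.resize(np.vstack([crops[0],crops[1]]),(540,600)))
for p,o in [([.45,.36,.012],[180,0,90]),([.55,-.09,.15],[180,0,90]),([.55,-.09,.15],[180,0,-90]),([.55,-.15,.3],[180,0,90]),([.55,-.15,.3],[-138,0,90]),([.55,-.15,.3],[-138,0,-90])]:
    print(p,o,kinematics.solve_ik(p,o))
E
```

```text
scene lid [  6   4  39  24 729] (np.float64(427.06858710562415), np.float64(237.48696844993142)) [0.4447 0.2897 0.076 ]
ring [0.4745 0.1225] 0.06525038873383471 392
flap_bar 0.77 [ 0.5471 -0.0878  0.1335]
flap_bar 0.7 [ 0.684  -0.1683  0.2804]
flap_hinge 0.7 [ 0.5623 -0.3343  0.1318]
pointer_tip 0.7 [ 0.6827 -0.1716  0.2809]
pointer_tip 0.68 [ 0.7416  0.0549 -0.003 ]
lampbox 0.83 [ 0.5512 -0.2382 -0.0035]
top lid [  7   7  34  33 893] (np.float64(228.19372900335946), np.float64(265.8174692049272)) [0.441  0.2877 0.076 ]
ring [0.474  0.1206] 0.06490892164192352 96
flap_bar 0.93 [ 0.5435 -0.0854  0.134 ]
flap_bar 0.4 [ 0.5491 -0.2321 -0.0023]
flap_hinge 0.59 [ 0.5548 -0.3367  0.1331]
pointer_tip 0.86 [ 0.682  -0.1672  0.2801]
lampbox 0.89 [ 0.5527 -0.2365 -0.0003]
[0.45, 0.36, 0.012] [180, 0, 90] [ -5.8211  39.5493 -51.8121 110.6934  40.6818  50.1532 -79.0954]
[0.55, -0.09, 0.15] [180, 0, 90] [ 28.7267  19.6856 -31.5485 108.8725  12.4535  54.8166  -8.5566]
[0.55, -0.09, 0.15] [180, 0, -90] [ -47.6237   33.9657   69.8087  112.9483  -37.291    59.9373 -140.6551]
[0.55, -0.15, 0.3] [180, 0, 90] [ 33.1143  12.5592 -28.6588  97.4792   6.3112  71.5645   3.0325]
[0.55, -0.15, 0.3] [-138, 0, 90] [ 14.159   38.0108 -13.9859  69.9751   9.2662 115.0432   0.4502]
[0.55, -0.15, 0.3] [-138, 0, -90] [  41.0124   -7.7305  -22.9743  129.4515  -41.7428   21.8698 -128.6407]
```

View pics/crop.png

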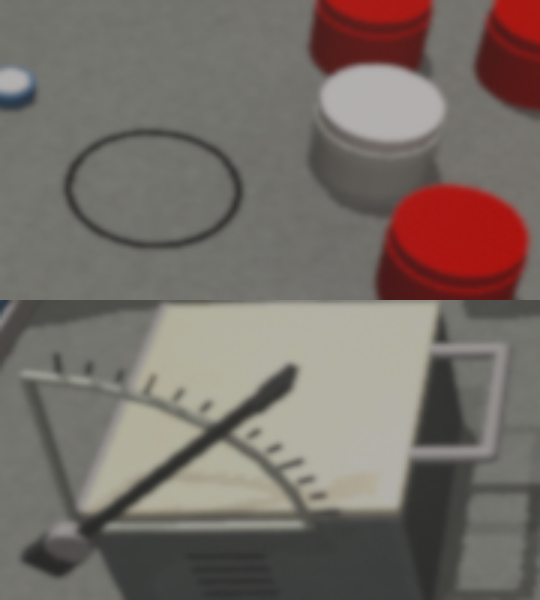

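The crop shows the white-lidded jar at crop (382,140) and the empty ring at (153,188). The pointer runs from its pivot at crop (65,545) up to its tip at (290,380). The jar is confirmed at (0.443, 0.289) and the ring at (0.474, 0.1215), so I'll push now.

```bash
cat >> h.py <<'E'
RING=np.array([.4743,.1216])
def jarpos(box,c="scene"):
    im=snapshot(c); x0,y0,x1,y1=box; s=im[y0:y1,x0:x1].astype(int); m=((s.min(2)>170)&(s.max(2)-s.min(2)<45)).astype(np.uint8)
    n,l,st,ce=cv2.connectedComponentsWithStats(m); i=1+st[1:,4].argmax(); u,v=ce[i]+[x0,y0]
    return st[i],ray(u,v,.076,c),im
E
python3 - <<'E'
from h import *
np.set_printoptions(precision=4,suppress=True)
J=np.array([.443,.289]); d=RING-J; d/=np.linalg.norm(d)
yaw=np.degrees(np.arctan2(d[0],-d[1]))+90
p=sense()["tool_pos"]
s=J-d*.078; e=RING-d*(.0455+.006)
try: manip.move_l([p[0],p[1],.45],rate=.3)
except manip.MotionError as ex:
    print(ex); manip.move_l([p[0],p[1],.38],rate=.3)
print(sense()["clock"],sense()["tool_pos"])
q=[kinematics.solve_ik([*s,.3],[180,0,y]) for y in (yaw,yaw-180)]; print(q)
manip.move_pose([*s,.38],[180,0,yaw]); print(sense()["clock"],sense()["tool_pos"])
manip.move_gripper(.06)
print(sense()["grip_width"], manip.move_l([*s,.012],rate=.15,threshold=10),sense()["tool_pos"],sense()["clock"])
manip.move_l([*e,.012],rate=.06); print(sense()["clock"],sense()["tool_pos"],sense()["ft_force"])
st,w,im=jarpos((320,205,400,285)); print(st,w, w[:2]-RING)
cv2.imwrite("pics/push.png",im)
print([toworld(r["centre"],"scene") for r in nets.pinpoint("jar","scene")])
E
```

```text
2.7667 [ 0.1642 -0.6543  0.4482]
[array([  0.9093,  18.0208, -58.878 ,  97.1087,  15.9958,  73.9575,
       -50.6177]), array([  0.9093,  18.0208, -58.878 ,  97.1087,  15.9958,  73.9575,
       129.3823])]
6.4417 [0.4292 0.3652 0.3799]
0.060237330039967604 False [0.4289 0.3658 0.0124] 9.7417
13.175 [0.4648 0.1723 0.012 ] [-0.6713  2.9286  1.2746]
[27 26 11  4 34] [0.4354 0.1243 0.076 ] [-0.0389  0.0027]
[array([ 0.4948,  0.4698, -0.0011]), array([0.5773, 0.3307, 0.0023]), array([0.2962, 0.3001, 0.0009]), array([ 0.318 ,  0.4347, -0.0004]), array([0.469 , 0.1319, 0.0035])]
```

View pics/push.png

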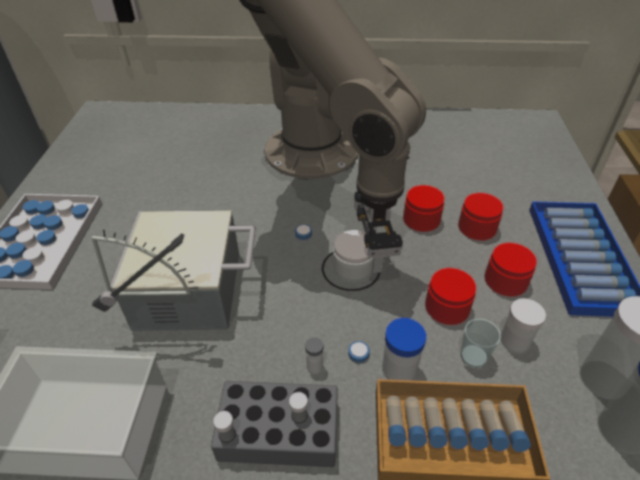

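The jar is inside the ring, at about (352,258), a few mm short as planned. I'll push the rest of the way, retreat and check.

```bash
python3 - <<'E'
from h import *
np.set_printoptions(precision=4,suppress=True)
d=np.array([.182,-.983]); p=sense()["tool_pos"]
t=RING-d*.0455+d*.002
manip.move_l([*t,.012],rate=.03); p=sense()["tool_pos"]; print(p,sense()["ft_force"])
b=p[:2]-d*.05
manip.move_l([*b,.012],rate=.1); manip.move_l([*(b-d*.01),.30],rate=.25)
for c,box in (("scene",(315,225,390,290)),("top",(270,230,330,290))):
    im=snapshot(c)
    x0,y0,x1,y1=box; s=im[y0:y1,x0:x1].astype(int); m=((s.min(2)>150)&(s.max(2)-s.min(2)<45)).astype(np.uint8)
    n,l,st,ce=cv2.connectedComponentsWithStats(m)
    if n>1:
        i=1+st[1:,4].argmax(); u,v=ce[i]+[x0,y0]; print(c,st[i],ray(u,v,.076,c)[:2]-RING)
    for r in nets.pinpoint("jar",c):
        w=toworld(r["centre"],c)
        if np.hypot(*(w[:2]-RING))<.06: print("net",w[:2]-RING,w[2])
    cv2.imwrite(f"pics/after_{c}.png",im)
print(sense()["clock"])
A=[cv2.resize(cv2.imread(f"pics/after_{c}.png")[a:a+120,b:b+160],(400,300)) for c,a,b in (("scene",200,270),("top",200,220))]
cv2.imwrite("pics/after.png",np.hstack(A))
E
```

```text
[0.4665 0.1636 0.0119] [0.5513 0.0302 0.3304]
scene [ 15  10  35  24 486] [ 0.0129 -0.0149]
net [-0.0014  0.0002] 0.003190168457710363
top [ 14   7  29  29 464] [ 0.0128 -0.0201]
net [-0.0034 -0.0061] -0.0023616355951445733
15.8333
```

View pics/after.png

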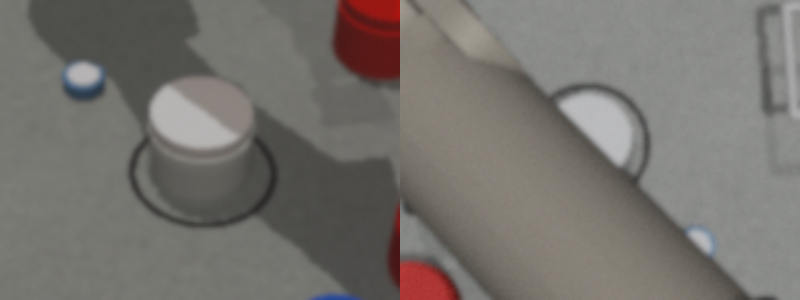

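The jar stands centred in the ring: scene crop lid at (202,120) with the ring around (203,178), and the nets put it within 3–6 mm. Next is the flap bar.

```bash
python3 - <<'E'
from h import *
np.set_printoptions(precision=4,suppress=True)
B=np.array([.5455,-.0868]); yaw=2.7
manip.move_pose([*B,.30],[180,0,yaw]); manip.move_gripper(.036)
s=sense(); print(s["clock"],s["tool_pos"],s["eef_rot"],s["q"])
for r in nets.pinpoint("jar","scene") and []: pass
print(manip.move_l([*B,.111],rate=.15,threshold=8)); f0=sense()["ft_force"]
manip.move_gripper(.0,effort=25); s=sense()
print(s["clock"],s["grip_width"],s["finger_force"],s["tool_pos"],f0,s["ft_force"])
snapshot("scene")
for t in ["pointer_tip","flap_bar","jar","cap0"]:
    for r in nets.pinpoint(t,"scene"): print(t,round(r["p"],2),toworld(r["centre"],"scene"))
H=np.array([.558,-.3355])
for th in (.2,.4,.6,.75):
    u=(B-H)/np.linalg.norm(B-H); p=[*(H+u*.25*np.cos(th)),.111+.25*np.sin(th)]; print(kinematics.solve_ik(p,[180,0,yaw]))
E
```

```text
17.6333 [ 0.5455 -0.0867  0.3   ] [-179.9996   -0.001     2.7105] [ 47.2923  15.0234 -53.3906  98.5929  12.5866  72.7122 -96.2252]
False
19.6083 0.011092984141438543 24.9917533993721 [ 0.5456 -0.0866  0.1112] [ 1.2162 -0.5667  0.3534] [-1.6024  1.0736  3.478 ]
flap_bar 0.61 [ 0.5467 -0.0874  0.1327]
jar 0.89 [0.5758 0.3283 0.0024]
jar 0.84 [ 0.2936  0.3014 -0.0009]
jar 0.79 [0.4735 0.1248 0.0008]
jar 0.78 [ 0.4942  0.4639 -0.0004]
jar 0.61 [0.3164 0.4321 0.001 ]
jar 0.47 [ 0.7396  0.0574 -0.0003]
cap0 0.87 [0.7074 0.1436 0.004 ]
cap0 0.6 [0.3688 0.0045 0.0023]
[  43.4786   22.9467  -50.2603  108.0541   20.5838   58.5089 -102.8438]
[ 46.5471  20.278  -51.7266 104.7901  17.708   63.4474 -98.8076]
[ 49.8431  18.5451 -52.6646 101.0442  15.8017  68.2266 -94.6312]
[ 52.3328  17.9543 -53.1122  98.0078  15.0607  71.5938 -91.5535]
```

```bash
python3 - <<'E'
from h import *
np.set_printoptions(precision=4,suppress=True)
p0=sense()["tool_pos"].copy() if hasattr(sense()["tool_pos"],"copy") else np.array(sense()["tool_pos"])
a=np.radians(2.7); u=np.array([-np.sin(a),np.cos(a)]); H=np.array(p0[:2])-.25*u
for th in np.linspace(0,.755,9)[1:]:
    manip.move_l([*(H+u*.25*np.cos(th)),p0[2]+.25*np.sin(th)],rate=.08)
    s=sense(); print(round(th,3),s["clock"],s["tool_pos"],s["ft_force"],s["grip_width"],s["finger_force"])
    if np.linalg.norm(s["ft_force"])>40: print("STOP"); break
for c in ("scene","top"):
    im=snapshot(c); cv2.imwrite(f"pics/lift_{c}.png",im)
    for t in ["pointer_tip","flap_bar","flap_hinge"]:
        for r in nets.pinpoint(t,c)[:2]: print(c,t,round(r["p"],2),toworld(r["centre"],c))
E
```

```text
0.094 20.3083 [ 0.5457 -0.0877  0.1347] [ 1.0529  2.122  -2.3457] 0.011171371081260387 25.00574916601181
0.189 20.75 [ 0.5458 -0.0909  0.1579] [ 1.3492  3.9172 -2.4032] 0.011055721114484229 24.992195069789886
0.283 21.1917 [ 0.5462 -0.0962  0.1809] [ 1.5486  6.0384 -1.5167] 0.01108031217944793 24.999079406261444
0.378 21.6333 [ 0.5466 -0.1034  0.2033] [ 1.2678  7.6914 -0.4198] 0.01083307775958717 24.99455899000168
0.472 22.075 [ 0.5473 -0.1127  0.2249] [1.5947 8.0017 1.6437] 0.011449583224557802 25.005658864974976
0.566 22.5167 [ 0.548  -0.1239  0.2456] [ 0.5028 10.9869  4.7574] 0.0107308666341524 25.00435173511505
0.661 22.9583 [ 0.5488 -0.137   0.2652] [ 0.0641 14.4465  8.6105] 0.011207645836710333 25.010422468185425
0.755 23.4 [ 0.5498 -0.1518  0.2835] [ 0.9624 16.2559 11.3831] 0.011298675687973962 25.005159974098206
scene pointer_tip 0.85 [ 0.6814 -0.17    0.2813]
scene flap_bar 0.83 [ 0.5505 -0.1552  0.3007]
scene flap_hinge 0.63 [ 0.5604 -0.3318  0.1328]
scene flap_hinge 0.17 [ 0.7328  0.2198 -0.0007]
top flap_bar 0.63 [ 0.5507 -0.1489  0.2985]
```

View pics/lift_scene.png

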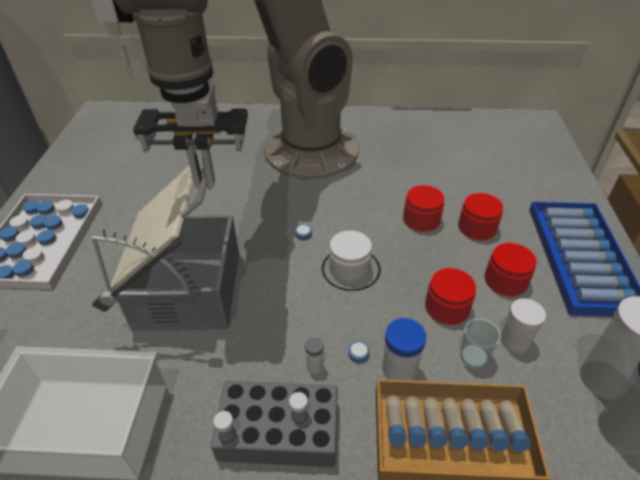

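The flap (scene about (155,230)) is held up along the pointer line, and the jar (350,258) sits in the ring. One last check in a close crop, plus the jar offset with the lid now unshadowed.

```bash
python3 - <<'E'
from h import *
np.set_printoptions(precision=4,suppress=True)
im=cv2.imread("pics/lift_scene.png")
st,w,_=jarpos((315,225,390,290)); print(st,w[:2]-RING)
for c in ("scene","top"):
    snapshot(c)
    for r in nets.pinpoint("jar",c):
        k=toworld(r["centre"],c)
        if np.hypot(*(k[:2]-RING))<.06: print("net",c,k-[*RING,0])
s=sense(); print(s["clock"],s["tool_pos"],s["ft_force"],s["joint_velocities"])
cv2.imwrite("pics/ang.png",cv2.resize(im[150:320,80:260],(636,600),interpolation=cv2.INTER_CUBIC))
E
```

```text
[ 16   6  40  28 884] [ 0.0002 -0.0026]
net scene [-0.0022 -0.0004  0.0038]
net top [ 0.0001 -0.007   0.0024]
24.05 [ 0.5498 -0.1515  0.2832] [ 0.0038 15.3649 11.093 ] [-0.0848 -0.0355  0.0194  0.0072 -0.0382 -0.0247  0.0047]
```

View pics/ang.png

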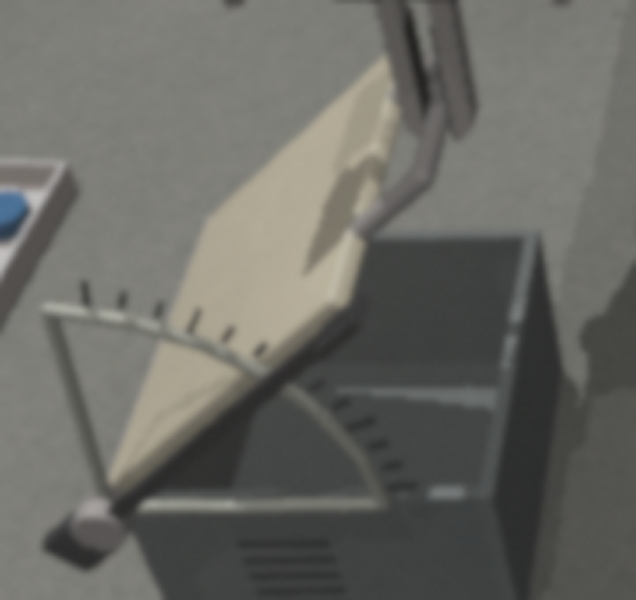

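The flap's near edge runs from crop (115,490) to (345,300). The pointer runs from (115,505) to (350,315), so they are parallel. The jar is within about 5 mm of the ring's centre, and I'm handing in.

```bash
python3 -c "
from h import *
manip.dwell(.5); print(order.sign_off())"
```

```text
the job is handed in; nothing more can be done
None
```

I handed the job in with the jar within about 7 mm of the ring's centre, by camera, and the arm gripping the flap still, in line with the pointer (flap about 0.75 rad, pointer about 0.757 rad); the hand-in returned no verdict.

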